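Pack the garlic under a pump lid

TASK

Pack the garlic bulb away airtight: put it in the open steel canister, close the canister with the pump lid so that it sits flush all round, then press the lid's plunger fully down to its stop at least two times, letting it come right up after each press. Leave the canister where it stands, with the closed lid on it, and leave the other things on the table alone.

Things in the scene. Friction and masses are not known exactly. Their poses are not given: they have to be found in the camera images.
- garlic: the garlic bulb, whitish, round, 53 mm across and 52 mm tall with a pointed top, 28 g or so, standing upright; widest 15 to 30 mm above its underside. Origin: centre of the underside, z up. It stands either on the table at the right front or behind the magazine at the left; the egg cup is at the other of these two places
- canister: open round canister of brushed steel with a dark band round its foot, standing on the table right of the middle; outer diameter 111 mm (112.4 mm over the band), 75 mm high, straight wall 3.5 mm thick, floor 5 mm thick, mouth 104 mm wide. Loose, about 0.6 kg. Origin: centre of the underside, z up
- canister_rim (a point): centre of the canister's mouth, at the height of the rim, 75 mm above the underside. The lid's plug goes into the mouth (104 mm wide) until its flange rests on the rim; the lid's origin is then 65 mm above the canister's underside
- pump_lid: round pump lid, 0.19 kg, lying upright on the magazine (5 mm thick, fixed, at the left). Upward from its underside: grey plug 95 mm across (foot tapered to 86), 0-10 mm; black flange 112 mm across, 10-18 mm; black pump housing 44 mm across, 18-48 mm (foot fillet 52 mm across up to 21 mm): grip it here; then the steel plunger. Origin: centre of the plug's underside, z up
- plunger (a joint): how far the plunger is pressed into the pump housing, in m: 0 fully up, 0.016 at its stop. A spring returns it: it takes about 2.4 N to start it and 7.2 N to hold it at the stop
- plunger_top (a point): centre of the flat top of the plunger's head, a steel disc of 32 mm diameter and 10 mm thickness on a thin rod; with the plunger up it is 74 mm above the lid's origin (26 mm above the housing), pressed down 58 mm
- egg_cup: bystander: glazed egg cup with a waist, 47 mm across, 50 mm tall, origin at the centre of its underside
- salt_shaker: bystander: salt shaker, 44 mm diameter, 90 mm tall, behind the canister to the right, origin at the centre of its underside
- cork_stopper: bystander: cork stopper with a wooden head, 31 mm wide, 35 mm tall, in front of the canister, origin at the centre of its underside
- tea_light: bystander: tea light, 38 mm diameter, 15 mm tall, behind the canister, origin at the centre of its underside
- jar_lid: bystander: flat screw lid, 66 mm diameter, 13 mm tall, without a plunger, at the right, origin at the centre of its underside
- espresso_cup: bystander: small cup with handle, 63x91x49 mm, at the right front, origin at the underside
- teaspoon: bystander: teaspoon, 134x29x12 mm, at the right front edge, origin at the middle of the underside
Not all that is in view belongs to the job. Leave any orange or pink look-alike of the garlic alone.

How it is judged:
On the way, in this order (a step that is already met when the one before it is completed fails the run):
1. the garlic lies in the canister, let go (z of garlic in the frame of canister between 0 and 0.062 m and horizontal distance between garlic and canister below 0.045 m and contact force between the fingers and garlic below 0.1 N), for 0.2 s.
2. the pump lid is seated flush on the canister over the garlic, let go, its plunger up (z of garlic in the frame of canister between 0 and 0.062 m and horizontal distance between garlic and canister below 0.045 m and z of pump_lid in the frame of canister between 0.062 and 0.068 m and horizontal distance between pump_lid and canister_rim below 0.008 m and angle between the z axis of pump_lid and the z axis of canister, either way round below 0.05 rad and value of joint plunger below 0.002 m and contact force between the fingers and pump_lid below 0.1 N), for 0.2 s.
3. the plunger is pressed to its stop, the lid seated (value of joint plunger above 0.0145 m and z of pump_lid in the frame of canister between 0.062 and 0.068 m and horizontal distance between pump_lid and canister_rim below 0.008 m and angle between the z axis of pump_lid and the z axis of canister, either way round below 0.05 rad), for 0.05 s.
4. the plunger has come right up again (value of joint plunger below 0.002 m and z of pump_lid in the frame of canister between 0.062 and 0.068 m and horizontal distance between pump_lid and canister_rim below 0.008 m and angle between the z axis of pump_lid and the z axis of canister, either way round below 0.05 rad), for 0.05 s.
5. the plunger is pressed to its stop a second time (all of step 3), for 0.05 s.
At the end, for the whole second after the job is handed in: garlic in the canister; pump lid seated: origin 62-68 mm above the canister's underside, within 8 mm of centre and 0.05 rad of square; plunger up (2 mm) after two presses to its stop (14.5 of 16 mm); canister upright within 40 mm of its start, all at rest (all of step 4 and z of garlic in the frame of canister between 0 and 0.062 m and horizontal distance between garlic and canister below 0.045 m and angle between canister's own z axis and vertical below 0.05 rad and height (world z) of canister below 0.004 m and distance of canister from where it was at the start of the episode below 0.04 m and linear speed of each of canister, pump_lid below 0.02 m/s); the robot touches nothing.
It fails at once if a bystander is moved more than 30 mm (distance of any of egg_cup, salt_shaker, cork_stopper, tea_light, jar_lid, espresso_cup, teaspoon from where it was at the start of the episode above 0.03 m).
It fails at once if the canister is moved more than 60 mm or tipped (distance of canister from where it was at the start of the episode above 0.06 m or angle between canister's own z axis and vertical above 0.35 rad).
It also fails if it takes over 72 s, if anything falls off the work surface, if the arm or the gripper's body presses on something with over 40 N, if the wrist force passes 120 N, or if a joint passes its speed limit or range.

ROBOT

A 6-joint arm with a two-finger parallel gripper is mounted at the origin on a cart in front of the work surface, level with it; the furniture and walls round the work are solid. World frame = base frame: x ahead of the robot, y to its left, z up, the work surface at z = 0. Lengths are in m, angles in rad, forces in N, time in s.
With the tool pointing down it reaches from about 0.3 to 0.875 m from the base axis. Payload 6.4 kg.
Tool frame: the origin (TCP) lies at the very end of the fingers, on their centre line; the grasp point (between the pads) lies 19 mm behind it; z points along the fingers, y is the line along which they close (so a half turn about z gives the same grasp; the last joint's range is limited). The gripper opens to 85 mm and grips with 20 to 120 N. Pads are 22 mm wide; open, the fingers measure 114 mm over their backs; the gripper's body (76 mm by 85 mm) begins 54 mm behind the grasp point. The pads swing forward as they close: fully open they stand 13 mm farther back than shut.
Start: joints at [-1.442, 0.181, 1.607, -0, 1.354, -0.206], TCP at [0.189, -0.543, 0.196] pointing down, gripper open.
Joint ranges: [-2.99, 2.99], [-0.89, 2.07], [0.3, 2.58], [-1.14, 4.28], [0, 2.63], [-3.12, 3.12]. Speed limits (rad/s): [2.57, 2.57, 3.01, 3.14, 3.14, 3.14].

INTERFACE

Orientations are given as a unit quaternion [w, x, y, z].
In Python, from bench import * gives the robot as it stands. The module is installed in compiled form; this text tells all that it offers.
- The arm moves only by the tool arm_command, never from a script. Its arguments are lists of equal length, an entry for each row: "dp": the shift along the tool's x, y, z in units of 0.25 m (1.0 is 0.25 m), a list of three; "turn": the turn, a rotation vector about the tool's x, y, z in units of 30 degrees (1.0 is 30 degrees), a list of three; "jaw": the opening, from 0 (shut) to 1 (fully open). A call has 1 to 5 rows; each row is the pose to reach, as a shift and turn from the pose commanded when the call began, along the tool's axes at that moment; what a row does not reach only later rows make up. A row lasts 1/8 s, in which the tool goes at most 62.5 mm and 10.7 degrees, less where a joint would pass 70% of its speed; a pose out of reach is approached as far as the arm can. A call with a number of a shift or a turn outside -1 to 1 is refused whole. A call with a gripper value outside its range is refused whole. The fingers move at their own pace and stop on an object; the grip force is fixed at half the most. Time passes only in rows, so rows that repeat a pose let the fingers close. It gives the time, the measured TCP pose, the force, the opening and the grip force at its end, in the units of the state.
- get_obs(): the state, without advancing time (a new reading comes with each control period).
- camera(name): name is "side" or "top" or "wrist"; returns the picture (420x560x3 uint8, blue, green, red); there is no depth.
- get_calibration(name): a dict with "camera_matrix" (3x3 intrinsics, pixels), "R" (3x3) and "t" (3): a world point X has camera coordinates R X + t; the wrist camera has in their place "mount" (4x4, takes a point from camera to tool coordinates, whose origin is the TCP and whose axes are the flange's). Camera axes: x right, y down, z forward; pixel columns grow to the right and rows downward; lengths in m; the calibration is good to about 2 mm. A picture is of the moment at which its call begins: read the wrist's pose just before it. get_calibration takes no time and is no camera call.
- hand_in(): hands the job in; it is judged then, once.
The state is a dict: "time_s": time; "q": joint angles; "dq": joint speeds; "joint_efforts": joint torques, N m; "eef_pos": TCP position; "eef_rot": TCP orientation; "wrist_force": force on the tool from outside, world axes, zero at the start; "torque": the same for the moment, N m; "opening": opening from 0.0 (shut) to 1.0 (fully open); "grasp_force": force on a finger pad.
Only numpy, scipy, OpenCV 4.12 (cv2) and the standard library are available. Lean on these libraries where they do the work, as an engineer would, in place of code of your own. Each camera call takes 0.05 s, during which the arm holds its last target. There are 200 camera calls.

## Working session

There is one attempt and no reset: what is moved stays moved. The work goes in short steps, Python scripts to look and compute and a tool call to move; the robot and the scene stay as the last step left them, time stands still between calls to the robot, and variables do not carry over. Pictures are saved under pics/ and viewed, at most 10 in all, crops included, and the job is handed in when it is done.

Besides the shell and the picture viewer there is one more tool, called after ">>>" as name(argument=value, ...), one argument or row to a line, values as JSON. arm_command: Moves the arm, as the interface text tells. Its arguments: {"type":"object","properties":{"dp":{"type":"array"},"turn":{"type":"array"},"jaw":{"type":"array"}},"required":["dp","turn","jaw"]}

```bash
mkdir -p pics
cat > h.py <<'E'
from bench import *
import numpy as np, cv2
from scipy.spatial.transform import Rotation as Ro
def ray(cam,uv,obs=None):
    c=get_calibration(cam);K=np.array(c["camera_matrix"])
    d=np.linalg.inv(K)@np.array([uv[0],uv[1],1.])
    if cam=="wrist":
        M=np.array(c["mount"]);w=np.array(obs["eef_rot"]);R=Ro.from_quat(w[[1,2,3,0]]).as_matrix()
        return R@M[:3,3]+np.array(obs["eef_pos"]),R@M[:3,:3]@d
    R=np.array(c["R"]);t=np.array(c["t"]);return -R.T@t,R.T@d
def atz(cam,uv,z,obs=None):
    o,d=ray(cam,uv,obs);return o+d*(z-o[2])/d[2]
def tri(*rs):
    A=0;b=0
    for o,d in rs:
        d=d/np.linalg.norm(d);P=np.eye(3)-np.outer(d,d);A=A+P;b=b+P@o
    x=np.linalg.solve(A,b)
    return x,[np.linalg.norm(np.cross(x-o,d/np.linalg.norm(d))) for o,d in rs]
def proj(cam,X):
    c=get_calibration(cam);p=np.array(c["camera_matrix"])@(np.array(c["R"])@X+np.array(c["t"]));return p[:2]/p[2]
E
python3 - <<'E'
from h import *
o=get_obs();print(o)
for n in("top","side"):
    cv2.imwrite(f"pics/{n}0.png",cv2.resize(camera(n),(800,600),interpolation=cv2.INTER_CUBIC))
    c=get_calibration(n);print(n,c)
print(get_calibration("wrist"))
E
```

```text
{'time_s': 0.0, 'q': array([-1.44223813e+00,  1.81581923e-01,  1.60800217e+00,  3.07275524e-06,
        1.35379201e+00, -2.06312853e-01]), 'dq': array([ 0.00062796,  0.00063967, -0.00082303,  0.00042095, -0.00093935,
       -0.00015055]), 'joint_efforts': array([ 2.17634784e-03, -4.44859314e+01, -3.51340985e+01, -4.00786621e-05,
        8.96953046e-03,  5.77687828e-06]), 'eef_pos': array([ 0.18890272, -0.54243699,  0.19526404]), 'eef_rot': array([-8.90992216e-04,  9.86015053e-01,  1.66653892e-01,  3.61580443e-05]), 'wrist_force': array([-1.01012958, -0.11664499, -0.01075849]), 'torque': array([0.02620933, 0.04421556, 0.01529147]), 'grasp_force': 0.0, 'opening': 0.9957352233324299}
top {'camera_matrix': array([[542.76245612,   0.        , 272.45587865],
       [  0.        , 542.76245612, 211.0309078 ],
       [  0.        ,   0.        ,   1.        ]]), 'R': array([[ 0.01857588, -0.99947135, -0.02668258],
       [-0.99386018, -0.01554709, -0.10954559],
       [ 0.10907285,  0.02855366, -0.99362357]]), 't': array([-0.21394209,  0.62636161,  1.6958544 ])}
side {'camera_matrix': array(
[... 173 characters left out ...]
, -0.04403648, -0.00922918],
       [-0.02089038,  0.63564128, -0.77170185],
       [ 0.03984948, -0.77072755, -0.6359175 ]]), 't': array([0.58697621, 0.18804977, 0.80639087])}
{'camera_matrix': array([[338.75817645,   0.        , 276.24897215],
       [  0.        , 338.75817645, 211.96262224],
       [  0.        ,   0.        ,   1.        ]]), 'mount': array([[ 9.34659858e-04, -9.65926391e-01, -2.58815252e-01,
         6.55976622e-02],
       [ 9.99999180e-01,  1.12939384e-03, -6.03721097e-04,
         7.16448276e-04],
       [ 8.75454492e-04, -2.58814475e-01,  9.65926654e-01,
        -1.77804976e-01],
       [ 0.00000000e+00,  0.00000000e+00,  0.00000000e+00,
         1.00000000e+00]])}
```

View pics/top0.png

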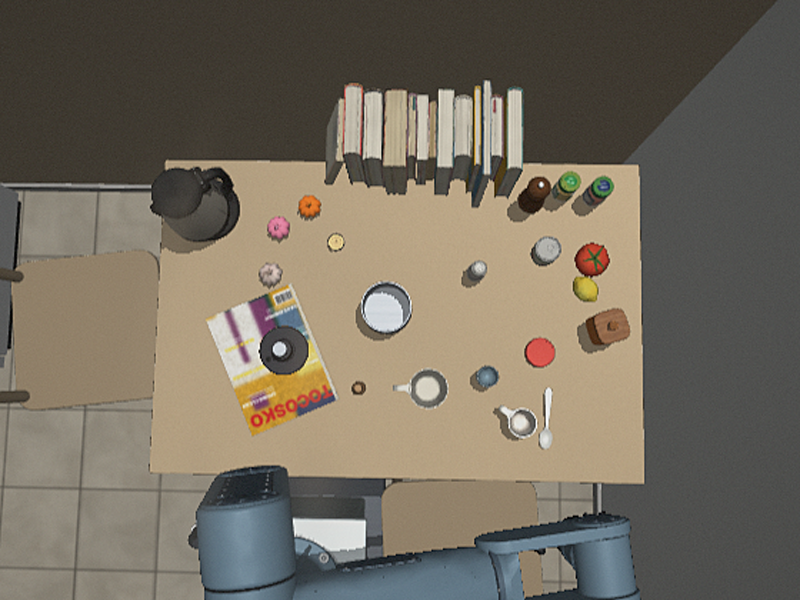

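View pics/side0.png

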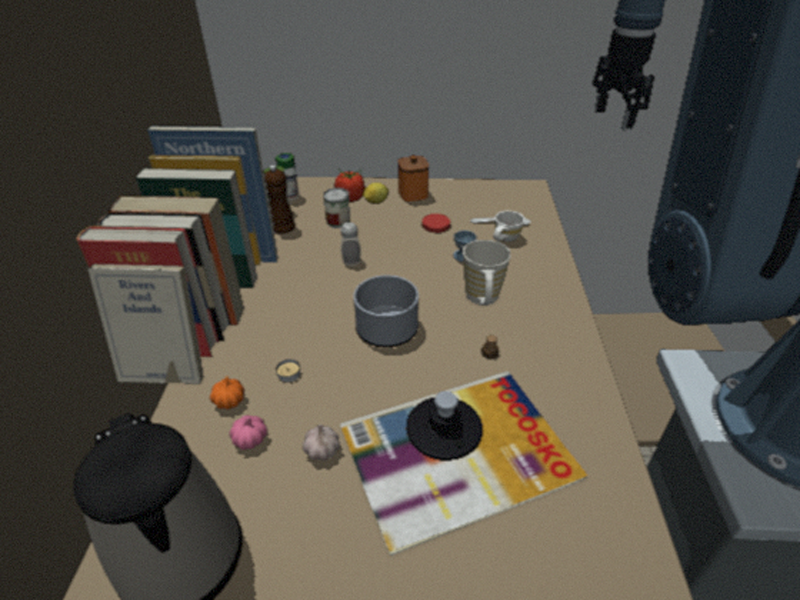

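The top view (800-wide) shows the garlic at (270,274), the canister at (386,308) and the lid on the magazine at (283,350). In the side view the garlic is at (322,443), the canister mouth at (387,296) and the plunger at (446,400). The blue egg cup is at the right front.

Run:
```python
from h import *
T=camera("top");S=camera("side")
def crop(I,x,y,w,h,k): return cv2.resize(I[y:y+h,x:x+w],(w*k,h*k),interpolation=cv2.INTER_CUBIC)
# top: x170..300 y170..270 ; side x200..350 y180..330 
a=crop(T,170,175,130,100,6)[:, :]
cv2.imwrite("pics/topc.png",a)
cv2.imwrite("pics/sidec.png",crop(S,205,185,150,145,4))
```

```text
(no output)
```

View pics/topc.png

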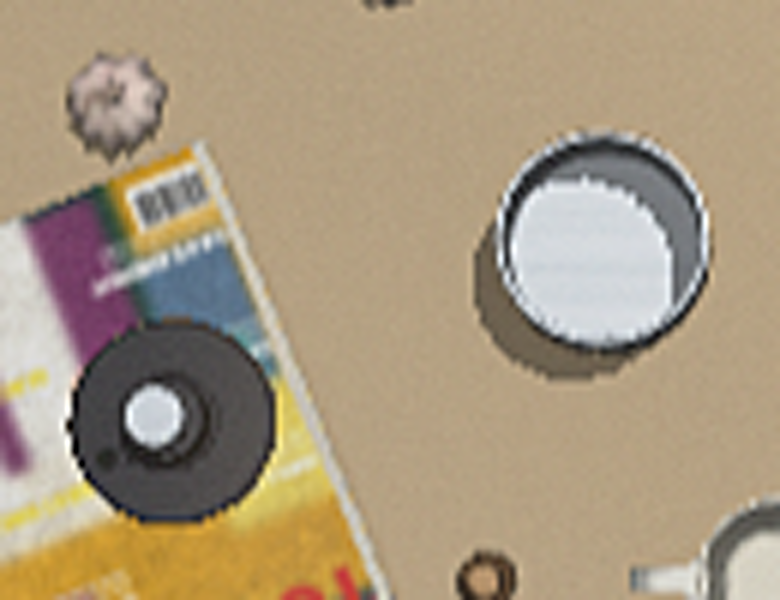

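View pics/sidec.png

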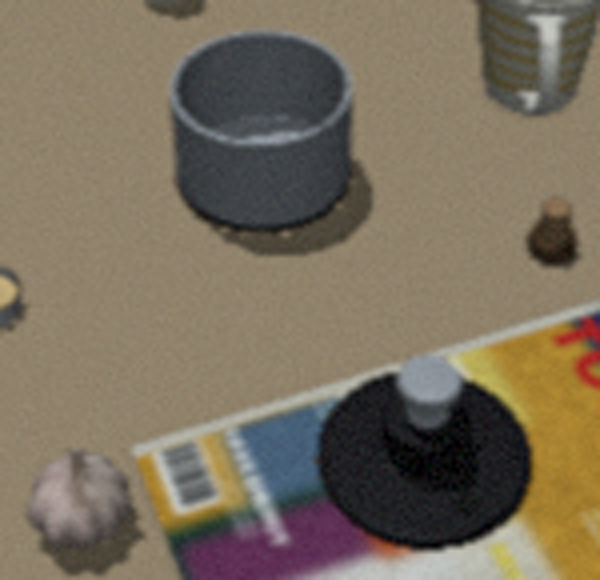

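The enlarged top crop shows the plunger disc at (154,413), the flange centre at (174,421), the rim centre at (603,238) and the garlic centre at (117,105). In the side crop the plunger top is at (430,378), the flange at (425,456), the rim centre at (262,87) and the garlic at (80,500).

Run:
```python
from h import *
T=lambda x,y:ray("top",(170+x/6-.5+.08,175+y/6-.42));S=lambda x,y:ray("side",(205+x/4-.4,185+y/4-.4))
for n,a,b in[("plunger_top z.079",(154,413),(430,378)),("flange z~.021",(174,421),(425,456)),("rim z.075",(603,238),(262,87)),("garlic mid",(117,105),(80,500)),("tip .052",(112,93),(78,456)),("cork",(487,578),(552,225)) ]:
    print(n,tri(T(*a),S(*b)))
# canister rim at z .075
print(atz("top",(170+603/6-.4,175+238/6-.4),.075),atz("top",(170+174/6-.4,175+421/6-.4),.022),atz("top",(170+154/6-.4,175+413/6-.4),.079),atz("top",(170+117/6-.4,175+105/6-.4),.022))
c=tri(T(603,238),S(262,87))[0]
```

```text
plunger_top z.079 (array([0.51954903, 0.0322149 , 0.07784857]), [np.float64(0.0009811229593187278), np.float64(0.0009811229593187079)])
flange z~.021 (array([0.51879229, 0.03181807, 0.01621176]), [np.float64(0.0005726509560362387), np.float64(0.0005726509560360683)])
rim z.075 (array([ 0.61494486, -0.19714281,  0.07158911]), [np.float64(0.00042502525913983615), np.float64(0.00042502525913971857)])
garlic mid (array([0.68968583, 0.06781575, 0.01960282]), [np.float64(0.001066439293518273), np.float64(0.0010664392935184537)])
tip .052 (array([0.68982664, 0.06472323, 0.05093792]), [np.float64(0.0006675225624192746), np.float64(0.000667522562419321)])
cork (array([ 0.43925495, -0.13752037,  0.01885388]), [np.float64(1.1568664122395763e-05), np.float64(1.1568664122270344e-05)])
[ 0.61495706 -0.1973201   0.075     ] [0.51903889 0.03073896 0.022     ] [0.52040979 0.03184907 0.079     ] [0.68820431 0.06720051 0.022     ]
```

>>> arm_command(
  dp=[
    [0.8, -0.48, -0.25],
    [0.8, -0.48, -0.25],
    [0.8, -0.48, -0.25],
    [0.8, -0.48, -0.25],
    [0.8, -0.48, -0.25],
  ],
  turn=[
    [0, 0, 0.639],
    [0, 0, 0.639],
    [0, 0, 0.639],
    [0, 0, 0.639],
    [0, 0, 0.639],
  ],
  jaw=[1, 1, 1, 1, 1],
)

```text
time_s: 0.82
eef_pos: [0.3407, -0.362, 0.2602]
eef_rot: [0.001, 1.0, 0.003, 0.001]
wrist_force: [-0.0, -0.0, -0.5]
opening: 0.997
grasp_force: 0.0
```

>>> arm_command(
  dp=[
    [0.7, -0.86, 0],
    [0.7, -0.86, 0],
    [0.7, -0.86, 0],
    [0.7, -0.86, 0],
    [0.7, -0.86, 0],
  ],
  turn=[
    [0, 0, 0],
    [0, 0, 0],
    [0, 0, 0],
    [0, 0, 0],
    [0, 0, 0],
  ],
  jaw=[1, 1, 1, 1, 1],
)

```text
time_s: 1.45
eef_pos: [0.5144, -0.1473, 0.258]
eef_rot: [-0.0, 1.0, 0.001, -0.0]
wrist_force: [0.0, -1.0, -0.4]
opening: 0.999
grasp_force: 0.0
```

>>> arm_command(
  dp=[
    [0.3, -0.86, 0],
    [0.3, -0.86, 0],
    [0.3, -0.86, 0],
    [0.3, -0.86, 0],
    [0.3, -0.86, 0],
  ],
  turn=[
    [0, 0, 0],
    [0, 0, 0],
    [0, 0, 0],
    [0, 0, 0],
    [0, 0, 0],
  ],
  jaw=[1, 1, 1, 1, 1],
)

```text
time_s: 2.08
eef_pos: [0.5886, 0.0676, 0.2577]
eef_rot: [-0.0, 1.0, 0.002, -0.001]
wrist_force: [0.1, -0.7, -0.6]
opening: 0.999
grasp_force: 0.0
```

Run:
```python
from h import *
o=get_obs();print(o["eef_pos"],o["eef_rot"],o["q"])
cv2.imwrite("pics/w1.png",camera("wrist"))
import pickle;pickle.dump(o,open("o1.p","wb"))
```

```text
[0.58857552 0.06761585 0.25765599] [-9.04264133e-05  9.99998290e-01  1.72734855e-03 -6.54152556e-04] [-8.58315474e-02  1.76192521e-01  1.48809979e+00  6.60328869e-05
  1.47861945e+00  1.48150396e+00]
```

View pics/w1.png

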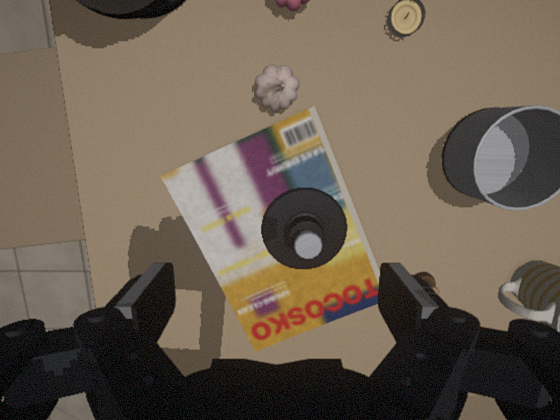

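The wrist view shows the garlic centred at (276,89) with its tip near (278,88), the plunger disc at (308,245) and the flange centre at (304,228).

Run:
```python
from h import *
import pickle;o=pickle.load(open("o1.p","rb"))
print(atz("wrist",(276,89),.024,o),atz("wrist",(308,245),.079,o),atz("wrist",(304,228),.021,o))
S=lambda x,y:ray("side",(205+x/4-.4,185+y/4-.4));T=lambda x,y:ray("top",(170+x/6-.4,175+y/6-.4))
print(tri(ray("wrist",(276,89),o),T(117,105),S(80,500)));print(tri(ray("wrist",(308,245),o),T(154,413),S(430,378)))
```

```text
[0.6895981  0.06805165 0.024     ] [0.52041234 0.03144793 0.079     ] [0.52174567 0.03142217 0.021     ]
(array([0.68976095, 0.06788141, 0.01959373]), [np.float64(0.0002766073546977828), np.float64(0.0012171249137112932), np.float64(0.00099115582745556)])
(array([0.51961249, 0.03177691, 0.07743928]), [np.float64(0.0005292404207114804), np.float64(0.0009293097618501265), np.float64(0.0010835922247260312)])
```

>>> arm_command(
  dp=[
    [0.4, 0, 0],
    [0.404, 0, 0.3],
    [0.404, 0, 0.6],
    [0.404, 0, 0.6],
    [0.404, 0, 0.6],
  ],
  turn=[
    [0, 0, 0],
    [0, 0, 0],
    [0, 0, 0],
    [0, 0, 0],
    [0, 0, 0],
  ],
  jaw=[1, 1, 1, 1, 1],
)

```text
time_s: 2.75
eef_pos: [0.6865, 0.0637, 0.1044]
eef_rot: [-0.0, 1.0, -0.001, -0.004]
wrist_force: [-0.1, 0.1, 0.5]
opening: 0.998
grasp_force: 0.0
```

>>> arm_command(
  dp=[
    [0.004, 0, 0.15],
    [0.004, 0, 0.3],
    [0.004, 0, 0.4],
    [0.004, 0, 0.4],
    [0.004, 0, 0.4],
  ],
  turn=[
    [0, 0, 0],
    [0, 0, 0],
    [0, 0, 0],
    [0, 0, 0],
    [0, 0, 0],
  ],
  jaw=[1, 1, 1, 1, 1],
)

```text
time_s: 3.38
eef_pos: [0.6923, 0.0652, 0.0117]
eef_rot: [0.0, 1.0, -0.0, 0.002]
wrist_force: [1.2, 0.1, 0.8]
opening: 0.998
grasp_force: 0.0
```

>>> arm_command(
  dp=[
    [-0.004, 0, 0.016],
    [-0.004, 0, 0.016],
    [-0.004, 0, 0.016],
    [-0.004, 0, 0.016],
  ],
  turn=[
    [0, 0, 0],
    [0, 0, 0],
    [0, 0, 0],
    [0, 0, 0],
  ],
  jaw=[1, 1, 1, 1],
)

```text
time_s: 3.88
eef_pos: [0.6894, 0.0661, 0.0049]
eef_rot: [0.0, 1.0, 0.0, 0.0]
wrist_force: [0.1, 0.5, 1.3]
opening: 1.001
grasp_force: 0.0
```

>>> arm_command(
  dp=[
    [0, 0, 0.004],
    [0, 0, 0.004],
    [0, 0, 0.004],
    [0, 0, 0.004],
    [0, 0, 0.004],
  ],
  turn=[
    [0, 0, 0],
    [0, 0, 0],
    [0, 0, 0],
    [0, 0, 0],
    [0, 0, 0],
  ],
  jaw=[0.3, 0.3, 0.3, 0.3, 0.3],
)

```text
time_s: 4.5
eef_pos: [0.6895, 0.066, 0.0038]
eef_rot: [0.0, 1.0, 0.0, 0.0]
wrist_force: [-0.1, -0.5, -0.4]
opening: 0.3
grasp_force: 2.0
```

Run:
```python
from h import *
o=get_obs();print(o["opening"],o["grasp_force"])
S=camera("side");W=camera("wrist")
a=cv2.resize(S[230:350,180:300],(400,400));b=W[130:420,80:480]
c=np.zeros((400,800,3),np.uint8);c[:,:400]=a;c[:290,400:]=b
cv2.imwrite("pics/g1.png",c)
```

```text
0.30028535011667706 2.004181961528957
```

View pics/g1.png

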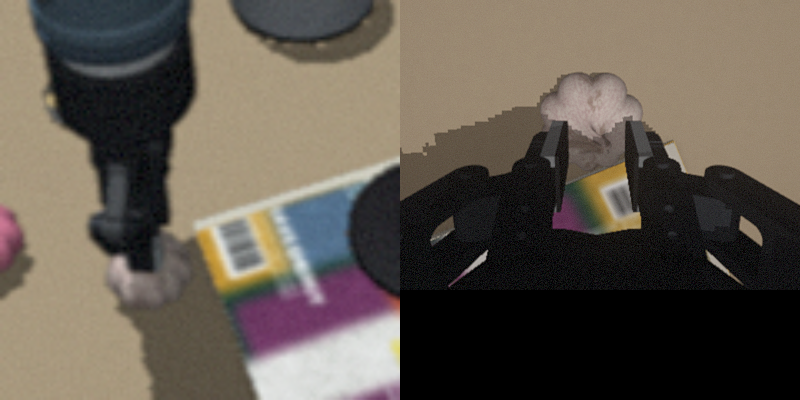

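The crop shows the fingers shut to 0.3, with the garlic forward (+x) of the pads at wrist pixel (272,243) or so. I'll compute where it is.

Run:
```python
from h import *
o=get_obs()
for p in [(272,240),(222,240),(322,240),(272,203),(272,298)]: print(p,atz("wrist",p,.023,o))
c=get_calibration("wrist");M=np.array(c["mount"]);K=np.array(c["camera_matrix"])
for P in [(0,0,0),(0,.0125,-.0),(0,0.0265,-.019)]:
    q=np.linalg.inv(M)@np.array([*P,1]);q=K@q[:3];print(P,q[:2]/q[2])
```

```text
(272, 240) [0.69829889 0.06759791 0.023     ]
(222, 240) [0.69826351 0.09239143 0.023     ]
(322, 240) [0.69833426 0.04280931 0.023     ]
(272, 203) [0.71715776 0.06755929 0.023     ]
(272, 298) [0.66635247 0.06766333 0.023     ]
(0, 0, 0) [275.3503203  243.36960056]
(0, 0.0125, -0.0) [297.78120084 243.39491852]
(0, 0.0265, -0.019) [327.90256768 256.59556117]
```

Run:
```python
from h import *
o=get_obs()
c=get_calibration("wrist");M=np.array(c["mount"]);K=np.array(c["camera_matrix"])
for z in (0,-.01,-.02,-.03,-.04):
  for y in (.0125,.02,.0265):
    q=np.linalg.inv(M)@np.array([.011,y,z,1]);q=K@q[:3];print(z,y,q[:2]/q[2]-[80-400-0,130])
W=camera("wrist");cv2.imwrite("pics/g2.png",cv2.resize(W[170:330,180:370],(760,600),interpolation=cv2.INTER_CUBIC))
```

```text
0 0.0125 [618.12997838  94.51920715]
0 0.02 [631.7954433   94.53429328]
0 0.0265 [643.63924236  94.54736836]
-0.01 0.0125 [619.31527041 100.18610654]
-0.01 0.02 [633.72955968 100.20212642]
-0.01 0.0265 [646.22238443 100.21601081]
-0.02 0.0125 [620.63798667 106.51003329]
-0.02 0.02 [635.88792438 106.52710832]
-0.02 0.0265 [649.10503038 106.54190723]
-0.03 0.0125 [622.1234976  113.61228387]
-0.03 0.02 [638.3119377  113.63056043]
-0.03 0.0265 [652.34247502 113.64640075]
-0.04 0.0125 [623.80382813 121.64596999]
-0.04 0.02 [641.05385915 121.66562673]
-0.04 0.0265 [656.00451723 121.6826633 ]
```

View pics/g2.png

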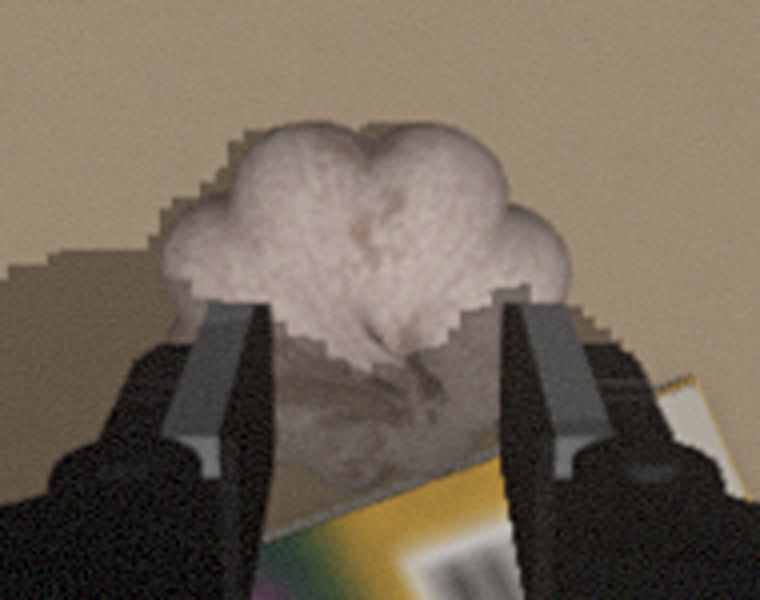

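The finger tips show at (247,251) and (305,251) in full-picture pixels, overlapping the garlic's upper part. I'll check the tip height in the side view.

Run:
```python
from h import *
for z in (.004,.015,.025,.035,.045):
    print(z,(proj("side",np.array([.6895,.083,z]))-[180,230])*400/120,(proj("side",np.array([.6895,.066,z]))-[180,230])*400/120)
```

```text
0.004 [149.47969655 302.58559471] [153.68063967 278.50473648]
0.015 [147.68172338 291.67507376] [151.95111693 267.56125434]
0.025 [146.01825288 281.58074647] [150.35145187 257.43944122]
0.035 [144.32648453 271.31470116] [148.72504306 247.1484081 ]
0.045 [142.60569005 260.87251851] [147.07121416 236.68387557]
```

Both views agree: the real finger tips are about 31 mm short of the reported TCP at this opening, so the garlic was only pinched at its top. I'll open and go lower, watching the force.

>>> arm_command(
  dp=[
    [0, 0, 0],
    [0, 0, 0],
    [0, 0, 0.02],
    [0, 0, 0.04],
    [0, 0, 0.06],
  ],
  turn=[
    [0, 0, 0],
    [0, 0, 0],
    [0, 0, 0],
    [0, 0, 0],
    [0, 0, 0],
  ],
  jaw=[1, 1, 1, 1, 1],
)

```text
time_s: 5.28
eef_pos: [0.6891, 0.0661, -0.012]
eef_rot: [-0.0, 1.0, 0.0, -0.0]
wrist_force: [-0.3, 0.1, -0.4]
opening: 1.004
grasp_force: 0.0
```

Run:
```python
from h import *
o=get_obs();print(o["eef_pos"],o["wrist_force"],o["opening"])
S=camera("side");W=camera("wrist")
a=cv2.resize(S[230:350,180:300],(400,400));b=W[130:420,80:480]
c=np.zeros((400,800,3),np.uint8);c[:,:400]=a;c[:290,400:]=b
cv2.imwrite("pics/g3.png",c)
```

```text
[ 0.68905627  0.06608054 -0.01197339] [-0.25104422  0.12469535 -0.44975276] 1.0035810593946415
```

View pics/g3.png

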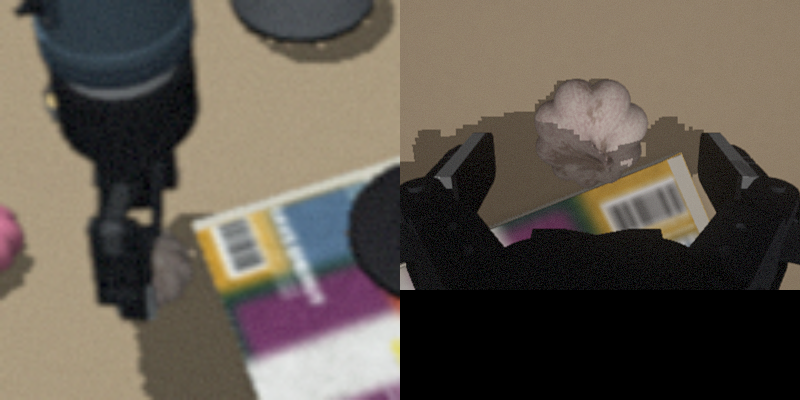

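>>> arm_command(
  dp=[
    [0, 0, 0.03],
    [0, 0, 0.064],
    [0, 0, 0.064],
    [0, 0, 0.064],
  ],
  turn=[
    [0, 0, 0],
    [0, 0, 0],
    [0, 0, 0],
    [0, 0, 0],
  ],
  jaw=[1, 1, 1, 1],
)

```text
time_s: 5.88
eef_pos: [0.6893, 0.0661, -0.0274]
eef_rot: [0.0, 1.0, 0.0, -0.0]
wrist_force: [1.0, -0.7, 0.1]
opening: 1.004
grasp_force: 0.0
```

>>> arm_command(
  dp=[
    [0, -0.004, 0],
    [0, -0.004, 0],
    [0, -0.004, 0],
    [0, -0.004, 0],
    [0, -0.004, 0],
  ],
  turn=[
    [0, 0, 0],
    [0, 0, 0],
    [0, 0, 0],
    [0, 0, 0],
    [0, 0, 0],
  ],
  jaw=[0.4, 0.4, 0.4, 0.4, 0.4],
)

```text
time_s: 6.5
eef_pos: [0.6901, 0.067, -0.0265]
eef_rot: [0.0, 1.0, 0.0, 0.001]
wrist_force: [0.7, 0.8, 5.5]
opening: 0.554
grasp_force: 62.1
```

>>> arm_command(
  dp=[
    [0, 0, -0.15],
    [0, 0, -0.4],
    [0, 0, -0.56],
    [0, 0, -0.56],
    [0, 0, -0.56],
  ],
  turn=[
    [0, 0, 0],
    [0, 0, 0],
    [0, 0, 0],
    [0, 0, 0],
    [0, 0, 0],
  ],
  jaw=[0.4, 0.4, 0.4, 0.4, 0.4],
)

```text
time_s: 7.12
eef_pos: [0.6883, 0.0671, 0.1113]
eef_rot: [-0.0, 1.0, 0.0, -0.001]
wrist_force: [0.2, 0.4, -0.5]
opening: 0.553
grasp_force: 62.0
```

>>> arm_command(
  dp=[
    [-0.1, 0.2, 0],
    [-0.2, 0.5, 0],
    [-0.298, 0.8, 0],
    [-0.298, 1.0, 0],
    [-0.298, 1.0, 0],
  ],
  turn=[
    [0, 0, 0],
    [0, 0, 0],
    [0, 0, 0],
    [0, 0, 0],
    [0, 0, 0],
  ],
  jaw=[0.4, 0.4, 0.4, 0.4, 0.4],
)

```text
time_s: 7.75
eef_pos: [0.6126, -0.1861, 0.1101]
eef_rot: [-0.001, 1.0, -0.002, -0.002]
wrist_force: [1.5, 0.4, 0.5]
opening: 0.556
grasp_force: 62.0
```

>>> arm_command(
  dp=[
    [0, 0.058, 0],
    [0, 0.058, 0],
    [0, 0.058, 0],
    [0, 0.058, 0],
  ],
  turn=[
    [0, 0, 0],
    [0, 0, 0],
    [0, 0, 0],
    [0, 0, 0],
  ],
  jaw=[0.4, 0.4, 0.4, 0.4],
)

```text
time_s: 8.25
eef_pos: [0.6152, -0.196, 0.1126]
eef_rot: [-0.0, 1.0, 0.001, -0.0]
wrist_force: [-0.4, -0.2, -0.3]
opening: 0.56
grasp_force: 62.0
```

>>> arm_command(
  dp=[
    [0, 0.004, 0.15],
    [0, 0.004, 0.3],
    [0, 0.004, 0.42],
    [0, 0.004, 0.48],
    [0, 0.004, 0.48],
  ],
  turn=[
    [0, 0, 0],
    [0, 0, 0],
    [0, 0, 0],
    [0, 0, 0],
    [0, 0, 0],
  ],
  jaw=[0.4, 0.4, 0.4, 0.4, 0.4],
)

```text
time_s: 8.88
eef_pos: [0.6155, -0.1979, -0.0067]
eef_rot: [0.0, 1.0, 0.001, 0.0]
wrist_force: [0.3, -0.8, 0.2]
opening: 0.548
grasp_force: 67.1
```

>>> arm_command(
  dp=[
    [0, 0, 0],
    [0, 0, 0],
    [0, 0, 0],
    [0, 0, 0],
  ],
  turn=[
    [0, 0, 0],
    [0, 0, 0],
    [0, 0, 0],
    [0, 0, 0],
  ],
  jaw=[0.68, 0.68, 0.68, 0.68],
)

```text
time_s: 9.38
eef_pos: [0.6156, -0.1982, -0.0066]
eef_rot: [0.0, 1.0, 0.0, 0.001]
wrist_force: [2.0, 5.3, 4.6]
opening: 0.678
grasp_force: 3.2
```

>>> arm_command(
  dp=[
    [0, 0, -0.1],
    [0, 0, -0.3],
    [0, 0, -0.5],
    [0, 0, -0.8],
    [0, 0, -0.8],
  ],
  turn=[
    [0, 0, 0],
    [0, 0, 0],
    [0, 0, 0],
    [0, 0, 0],
    [0, 0, 0],
  ],
  jaw=[0.68, 0.68, 0.68, 0.68, 0.68],
)

```text
time_s: 10.0
eef_pos: [0.6174, -0.2008, 0.1989]
eef_rot: [0.003, 1.0, -0.0, 0.004]
wrist_force: [0.6, 0.4, -0.1]
opening: 0.684
grasp_force: 0.0
```

>>> arm_command(
  dp=[
    [-0.1, -0.2, 0],
    [-0.25, -0.45, 0],
    [-0.38, -0.7, 0],
    [-0.38, -0.918, 0],
    [-0.38, -0.918, 0],
  ],
  turn=[
    [0, 0, 0],
    [0, 0, 0],
    [0, 0, 0],
    [0, 0, 0],
    [0, 0, 0],
  ],
  jaw=[1, 1, 1, 1, 1],
)

```text
time_s: 10.62
eef_pos: [0.5183, 0.0339, 0.1919]
eef_rot: [-0.0, 1.0, 0.002, -0.001]
wrist_force: [0.1, -0.5, 0.1]
opening: 1.0
grasp_force: 0.0
```

Run:
```python
from h import *
o=get_obs();print(o["eef_pos"],o["eef_rot"])
T=camera("top");W=camera("wrist")
a=cv2.resize(T[185:245,245:305],(400,400),interpolation=cv2.INTER_CUBIC);b=cv2.resize(W,(400,300))
c=np.zeros((400,800,3),np.uint8);c[:,:400]=a;c[:300,400:]=b
cv2.imwrite("pics/p1.png",c);import pickle;pickle.dump(o,open("o2.p","wb"))
```

```text
[0.51834288 0.03388425 0.19187981] [-1.09805967e-04  9.99997628e-01  2.07107110e-03 -6.65148421e-04]
```

View pics/p1.png

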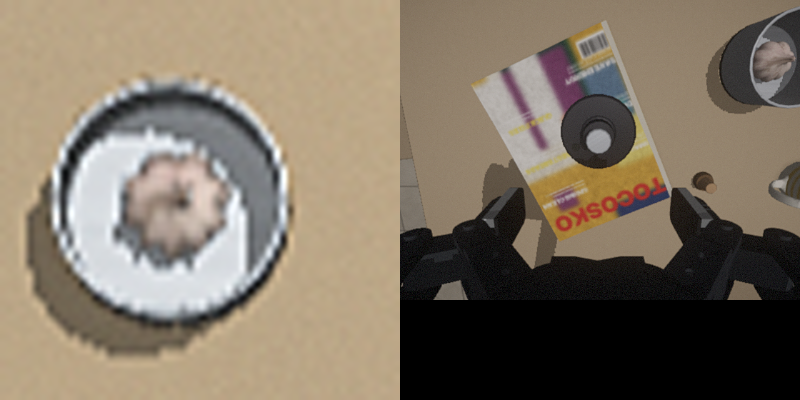

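The garlic stands upright inside the canister at (175,200) in the crop. The canister has not moved and the lid is ahead of the gripper as expected. Next I go down on the lid.

>>> arm_command(
  dp=[
    [0, 0, 0.15],
    [0, 0, 0.35],
    [0, 0, 0.5],
    [0, 0, 0.5],
    [0, 0, 0.5],
  ],
  turn=[
    [0, 0, 0],
    [0, 0, 0],
    [0, 0, 0],
    [0, 0, 0],
    [0, 0, 0],
  ],
  jaw=[1, 1, 1, 1, 1],
)

```text
time_s: 11.35
eef_pos: [0.5211, 0.0297, 0.0688]
eef_rot: [0.0, 1.0, -0.001, 0.001]
wrist_force: [0.7, 1.0, 0.4]
opening: 1.002
grasp_force: 0.0
```

>>> arm_command(
  dp=[
    [0, -0.004, 0.1],
    [0, -0.004, 0.2],
    [0, -0.004, 0.28],
    [0, -0.004, 0.28],
    [0, -0.004, 0.28],
  ],
  turn=[
    [0, 0, 0],
    [0, 0, 0],
    [0, 0, 0],
    [0, 0, 0],
    [0, 0, 0],
  ],
  jaw=[1, 1, 1, 1, 1],
)

```text
time_s: 11.98
eef_pos: [0.5216, 0.0315, -0.0004]
eef_rot: [0.0, 1.0, 0.0, 0.002]
wrist_force: [0.8, 0.3, -0.8]
opening: 1.001
grasp_force: 0.0
```

>>> arm_command(
  dp=[
    [0, 0, 0],
    [0, 0, 0],
    [0, 0, 0],
    [0, 0, 0],
    [0, 0, 0],
  ],
  turn=[
    [0, 0, 0],
    [0, 0, 0],
    [0, 0, 0],
    [0, 0, 0],
    [0, 0, 0],
  ],
  jaw=[0.3, 0.3, 0.3, 0.3, 0.3],
)

```text
time_s: 12.6
eef_pos: [0.5206, 0.0319, -0.0012]
eef_rot: [0.0, 1.0, 0.0, 0.001]
wrist_force: [-1.6, -0.4, 7.3]
opening: 0.491
grasp_force: 61.1
```

>>> arm_command(
  dp=[
    [0, 0, -0.1],
    [0, 0, -0.25],
    [0, 0, -0.42],
    [0, 0, -0.5],
    [0, 0, -0.5],
  ],
  turn=[
    [0, 0, 0],
    [0, 0, 0],
    [0, 0, 0],
    [0, 0, 0],
    [0, 0, 0],
  ],
  jaw=[0.3, 0.3, 0.3, 0.3, 0.3],
)

```text
time_s: 13.22
eef_pos: [0.5211, 0.0319, 0.1244]
eef_rot: [0.0, 1.0, 0.0, 0.002]
wrist_force: [0.6, 0.4, -1.6]
opening: 0.49
grasp_force: 61.6
```

>>> arm_command(
  dp=[
    [0.06, 0.15, 0],
    [0.15, 0.36, 0],
    [0.24, 0.58, 0],
    [0.33, 0.79, 0],
    [0.378, 0.916, 0],
  ],
  turn=[
    [0, 0, 0],
    [0, 0, 0],
    [0, 0, 0],
    [0, 0, 0],
    [0, 0, 0],
  ],
  jaw=[0.3, 0.3, 0.3, 0.3, 0.3],
)

```text
time_s: 13.85
eef_pos: [0.6139, -0.1993, 0.1202]
eef_rot: [-0.001, 1.0, -0.001, -0.001]
wrist_force: [-0.6, 0.5, -1.4]
opening: 0.488
grasp_force: 61.6
```

>>> arm_command(
  dp=[
    [0, 0, 0],
    [0, 0, 0],
    [0, 0, 0],
  ],
  turn=[
    [0, 0, 0],
    [0, 0, 0],
    [0, 0, 0],
  ],
  jaw=[0.3, 0.3, 0.3],
)

```text
time_s: 14.22
eef_pos: [0.6137, -0.1954, 0.1219]
eef_rot: [-0.0, 1.0, 0.001, -0.001]
wrist_force: [0.4, -0.2, -2.0]
opening: 0.491
grasp_force: 61.7
```

>>> arm_command(
  dp=[
    [0.006, 0.008, 0.04],
    [0.006, 0.008, 0.1],
    [0.006, 0.008, 0.16],
    [0.006, 0.008, 0.2],
    [0.006, 0.008, 0.2],
  ],
  turn=[
    [0, 0, 0],
    [0, 0, 0],
    [0, 0, 0],
    [0, 0, 0],
    [0, 0, 0],
  ],
  jaw=[0.3, 0.3, 0.3, 0.3, 0.3],
)

```text
time_s: 14.85
eef_pos: [0.6149, -0.1985, 0.071]
eef_rot: [-0.001, 1.0, 0.0, -0.001]
wrist_force: [0.5, 0.2, -1.9]
opening: 0.486
grasp_force: 61.6
```

>>> arm_command(
  dp=[
    [0, 0, 0.015],
    [0, 0, 0.03],
    [0, 0, 0.044],
    [0, 0, 0.05],
    [0, 0, 0.05],
  ],
  turn=[
    [0, 0, 0],
    [0, 0, 0],
    [0, 0, 0],
    [0, 0, 0],
    [0, 0, 0],
  ],
  jaw=[0.3, 0.3, 0.3, 0.3, 0.3],
)

```text
time_s: 15.48
eef_pos: [0.6158, -0.199, 0.0601]
eef_rot: [-0.0, 1.0, 0.0, -0.0]
wrist_force: [0.1, -0.8, -2.1]
opening: 0.488
grasp_force: 61.6
```

>>> arm_command(
  dp=[
    [0, 0.0, 0.006],
    [0, 0, 0.012],
    [0, 0, 0.014],
    [0, 0, 0.014],
  ],
  turn=[
    [0, 0, 0],
    [0, 0, 0],
    [0, 0, 0],
    [0, 0, 0],
  ],
  jaw=[0.3, 0.3, 0.3, 0.3],
)

```text
time_s: 15.98
eef_pos: [0.6161, -0.1991, 0.0589]
eef_rot: [0.0, 1.0, 0.0, 0.0]
wrist_force: [-6.0, 3.4, 11.3]
opening: 0.49
grasp_force: 63.0
```

>>> arm_command(
  dp=[
    [0, 0, 0],
    [0, 0, 0],
    [0, 0, 0],
    [0, 0, 0],
    [0, 0, 0],
  ],
  turn=[
    [0, 0, 0],
    [0, 0, 0],
    [0, 0, 0],
    [0, 0, 0],
    [0, 0, 0],
  ],
  jaw=[0.85, 0.85, 0.85, 0.85, 0.85],
)

```text
time_s: 16.6
eef_pos: [0.6159, -0.1989, 0.0565]
eef_rot: [-0.0, 1.0, 0.0, -0.0]
wrist_force: [0.2, 0.1, 0.7]
opening: 0.852
grasp_force: 0.0
```

>>> arm_command(
  dp=[
    [0, 0, -0.08],
    [0, 0, -0.25],
    [0, 0, -0.4],
    [0, 0, -0.5],
    [0, 0, -0.5],
  ],
  turn=[
    [0, 0, 0],
    [0, 0, 0],
    [0, 0, 0],
    [0, 0, 0],
    [0, 0, 0],
  ],
  jaw=[0.85, 0.85, 0.85, 0.85, 0.85],
)

```text
time_s: 17.23
eef_pos: [0.6178, -0.1999, 0.186]
eef_rot: [0.002, 1.0, 0.0, 0.003]
wrist_force: [0.2, 0.2, -0.3]
opening: 0.852
grasp_force: 0.0
```

>>> arm_command(
  dp=[
    [-0.2, 0, 0],
    [-0.4, 0, 0],
    [-0.4, 0, 0],
    [-0.4, 0, 0],
  ],
  turn=[
    [0, 0, 0],
    [0, 0, 0],
    [0, 0, 0],
    [0, 0, 0],
  ],
  jaw=[0, 0, 0, 0],
)

```text
time_s: 17.73
eef_pos: [0.5161, -0.1991, 0.1816]
eef_rot: [0.0, 1.0, -0.0, 0.0]
wrist_force: [0.9, -0.6, 0.2]
opening: 0.007
grasp_force: 0.0
```

Run:
```python
from h import *
o=get_obs();print(o["eef_pos"],o["eef_rot"],o["opening"])
S=camera("side");W=camera("wrist")
a=cv2.resize(S[150:250,220:320],(400,400),interpolation=cv2.INTER_CUBIC);b=cv2.resize(W,(400,300))
c=np.zeros((400,800,3),np.uint8);c[:,:400]=a;c[:300,400:]=b
cv2.imwrite("pics/l1.png",c);import pickle;pickle.dump(o,open("o3.p","wb"))
```

```text
[ 0.51605529 -0.19909612  0.18155241] [ 7.26693510e-06  9.99999978e-01 -1.04894220e-04  1.80462783e-04] 0.006928668312283852
```

View pics/l1.png

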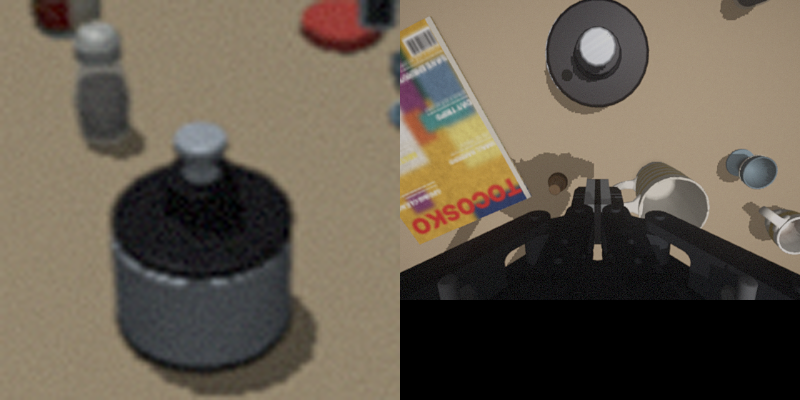

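The side crop shows the lid flush on the canister all round. The plunger disc is at (201,135), and at (598,47) in the wrist half.

Run:
```python
from h import *
import pickle;o=pickle.load(open("o3.p","rb"))
w=ray("wrist",(277.3,65.8),o);s=ray("side",(270.1,183.5))
print(tri(w,s),atz("wrist",(277.3,65.8),.139,o))
```

```text
(array([ 0.61376304, -0.20011701,  0.13782672]), [np.float64(0.0005327554176161724), np.float64(0.0005327554176160436)]) [ 0.61412916 -0.2001307   0.139     ]
```

>>> arm_command(
  dp=[
    [0.2, 0, 0],
    [0.394, 0.002, 0],
    [0.394, 0.002, 0],
    [0.394, 0.002, 0.1],
    [0.394, 0.002, 0.2],
  ],
  turn=[
    [0, 0, 0],
    [0, 0, 0],
    [0, 0, 0],
    [0, 0, 0],
    [0, 0, 0],
  ],
  jaw=[0, 0, 0, 0, 0],
)

```text
time_s: 18.45
eef_pos: [0.6146, -0.1994, 0.1311]
eef_rot: [0.0, 1.0, 0.0, 0.0]
wrist_force: [0.5, 0.1, -0.3]
opening: -0.005
grasp_force: 0.0
```

>>> arm_command(
  dp=[
    [0, 0, 0.012],
    [0, 0, 0.024],
    [0, 0, 0.036],
    [0, 0, 0.036],
  ],
  turn=[
    [0, 0, 0],
    [0, 0, 0],
    [0, 0, 0],
    [0, 0, 0],
  ],
  jaw=[0, 0, 0, 0],
)

```text
time_s: 18.95
eef_pos: [0.6147, -0.1997, 0.1234]
eef_rot: [0.0, 1.0, 0.0, 0.0]
wrist_force: [0.4, -0.8, -0.2]
opening: -0.001
grasp_force: 0.0
```

>>> arm_command(
  dp=[
    [0, 0, 0.012],
    [0, 0, 0.024],
    [0, 0, 0.036],
    [0, 0, 0.036],
  ],
  turn=[
    [0, 0, 0],
    [0, 0, 0],
    [0, 0, 0],
    [0, 0, 0],
  ],
  jaw=[0, 0, 0, 0],
)

```text
time_s: 19.45
eef_pos: [0.6141, -0.1994, 0.1132]
eef_rot: [-0.0, 1.0, 0.0, -0.0]
wrist_force: [-1.1, 0.5, -0.3]
opening: 0.0
grasp_force: 0.0
```

>>> arm_command(
  dp=[
    [0, 0, 0.008],
    [0, 0, 0.016],
    [0, 0, 0.024],
    [0, 0, 0.024],
  ],
  turn=[
    [0, 0, 0],
    [0, 0, 0],
    [0, 0, 0],
    [0, 0, 0],
  ],
  jaw=[0, 0, 0, 0],
)

```text
time_s: 19.95
eef_pos: [0.6142, -0.1994, 0.1074]
eef_rot: [-0.0, 1.0, 0.0, -0.0]
wrist_force: [0.8, 0.4, -0.1]
opening: 0.001
grasp_force: 0.0
```

>>> arm_command(
  dp=[
    [0, 0, 0.008],
    [0, 0, 0.016],
    [0, 0, 0.024],
    [0, 0, 0.024],
  ],
  turn=[
    [0, 0, 0],
    [0, 0, 0],
    [0, 0, 0],
    [0, 0, 0],
  ],
  jaw=[0, 0, 0, 0],
)

```text
time_s: 20.45
eef_pos: [0.6145, -0.1995, 0.1019]
eef_rot: [0.0, 1.0, 0.0, 0.0]
wrist_force: [-0.5, 1.2, 2.7]
opening: -0.002
grasp_force: 1.4
```

>>> arm_command(
  dp=[
    [0, 0, 0.008],
    [0, 0, 0.016],
    [0, 0, 0.024],
    [0, 0, 0.024],
  ],
  turn=[
    [0, 0, 0],
    [0, 0, 0],
    [0, 0, 0],
    [0, 0, 0],
  ],
  jaw=[0, 0, 0, 0],
)

```text
time_s: 20.95
eef_pos: [0.6145, -0.1995, 0.0957]
eef_rot: [0.0, 1.0, 0.0, 0.0]
wrist_force: [-0.7, 0.6, 5.1]
opening: 0.0
grasp_force: 2.3
```

>>> arm_command(
  dp=[
    [0, 0, 0.01],
    [0, 0, 0.02],
    [0, 0, 0.03],
    [0, 0, 0.03],
  ],
  turn=[
    [0, 0, 0],
    [0, 0, 0],
    [0, 0, 0],
    [0, 0, 0],
  ],
  jaw=[0, 0, 0, 0],
)

```text
time_s: 21.45
eef_pos: [0.6145, -0.1995, 0.0885]
eef_rot: [0.0, 1.0, 0.0, 0.0]
wrist_force: [-2.0, 1.5, 6.4]
opening: -0.002
grasp_force: 3.4
```

>>> arm_command(
  dp=[
    [0, 0, 0.006],
    [0, 0, 0.01],
    [0, 0, 0.01],
    [0, 0, 0.01],
  ],
  turn=[
    [0, 0, 0],
    [0, 0, 0],
    [0, 0, 0],
    [0, 0, 0],
  ],
  jaw=[0, 0, 0, 0],
)

```text
time_s: 21.95
eef_pos: [0.6146, -0.1996, 0.0878]
eef_rot: [0.0, 1.0, 0.0, 0.0]
wrist_force: [-6.4, 3.3, 14.8]
opening: 0.002
grasp_force: 7.7
```

>>> arm_command(
  dp=[
    [0, 0, -0.04],
    [0, 0, -0.08],
    [0, 0, -0.12],
    [0, 0, -0.12],
    [0, 0, -0.12],
  ],
  turn=[
    [0, 0, 0],
    [0, 0, 0],
    [0, 0, 0],
    [0, 0, 0],
    [0, 0, 0],
  ],
  jaw=[0, 0, 0, 0, 0],
)

```text
time_s: 22.58
eef_pos: [0.614, -0.1993, 0.1151]
eef_rot: [-0.0, 1.0, 0.0, -0.0]
wrist_force: [-1.2, -0.3, -0.4]
opening: -0.002
grasp_force: 0.0
```

>>> arm_command(
  dp=[
    [0, 0, 0],
    [0, 0, 0.05],
    [0, 0, 0.08],
    [0, 0, 0.11],
    [0, 0, 0.12],
  ],
  turn=[
    [0, 0, 0],
    [0, 0, 0],
    [0, 0, 0],
    [0, 0, 0],
    [0, 0, 0],
  ],
  jaw=[0, 0, 0, 0, 0],
)

```text
time_s: 23.2
eef_pos: [0.6151, -0.1998, 0.0877]
eef_rot: [0.0, 1.0, 0.0, 0.001]
wrist_force: [-7.5, 3.3, 24.3]
opening: -0.0
grasp_force: 12.2
```

>>> arm_command(
  dp=[
    [0, 0, 0.002],
    [0, 0, 0.002],
    [0, 0, 0.002],
  ],
  turn=[
    [0, 0, 0],
    [0, 0, 0],
    [0, 0, 0],
  ],
  jaw=[0, 0, 0],
)

```text
time_s: 23.58
eef_pos: [0.615, -0.1998, 0.0878]
eef_rot: [0.001, 1.0, 0.0, 0.001]
wrist_force: [-4.9, 2.0, 17.9]
opening: -0.002
grasp_force: 8.8
```

>>> arm_command(
  dp=[
    [0, 0, -0.05],
    [0, 0, -0.12],
    [0, 0, -0.25],
    [0, 0, -0.4],
    [0, 0, -0.4],
  ],
  turn=[
    [0, 0, 0],
    [0, 0, 0],
    [0, 0, 0],
    [0, 0, 0],
    [0, 0, 0],
  ],
  jaw=[0, 0, 0, 0, 0],
)

```text
time_s: 24.2
eef_pos: [0.6161, -0.2003, 0.1891]
eef_rot: [0.001, 1.0, 0.0, 0.003]
wrist_force: [-0.0, -0.3, -0.5]
opening: 0.003
grasp_force: 0.0
```

>>> arm_command(
  dp=[
    [-0.2, 0, 0],
    [-0.4, 0, 0],
    [-0.4, 0, 0],
    [-0.4, 0, 0],
    [-0.4, 0, 0],
  ],
  turn=[
    [0, 0, 0],
    [0, 0, 0],
    [0, 0, 0],
    [0, 0, 0],
    [0, 0, 0],
  ],
  jaw=[0, 0, 0, 0, 0],
)

```text
time_s: 24.82
eef_pos: [0.5152, -0.1996, 0.1851]
eef_rot: [-0.0, 1.0, 0.0, 0.0]
wrist_force: [-0.4, -0.6, 0.3]
opening: -0.005
grasp_force: 0.0
```

Run:
```python
from h import *
o=get_obs();print(o["eef_pos"],o["wrist_force"])
S=camera("side");a=cv2.resize(S[150:250,220:320],(400,400),interpolation=cv2.INTER_CUBIC)
b=cv2.imread("pics/l1.png")[:,:400]
f=lambda I:np.float32(cv2.cvtColor(I,cv2.COLOR_BGR2GRAY))
print("plunger shift px",cv2.matchTemplate(f(a)[90:210,140:270],f(b)[110:190,165:240],cv2.TM_CCOEFF_NORMED).max(),cv2.minMaxLoc(cv2.matchTemplate(f(a)[90:210,140:270],f(b)[110:190,165:240],cv2.TM_CCOEFF_NORMED))[3],"expect (25,20)")
m=cv2.matchTemplate(f(a)[130:390,85:320],f(b)[160:370,105:300],cv2.TM_CCOEFF_NORMED);print(m.max(),cv2.minMaxLoc(m)[3],"expect (20,30)")
```

```text
[ 0.51520521 -0.19962718  0.18514964] [-0.44452743 -0.568515    0.30697504]
plunger shift px 0.99707925 (25, 20) expect (25,20)
0.9923006 (20, 30) expect (20,30)
```

The plunger is fully up again and nothing has moved since the lid went on.

```bash
python3 -c "
from bench import *
print(hand_in())"
```

```text
the job is handed in; nothing more can be done
None
```

The garlic is in the canister, the pump lid sits flush on it, and the plunger was pressed to its stop twice and came right up after each press; I handed the job in at about 25 s, and no verdict was shown.

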